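Fetch the casting flask from the tilt bin

TASK

Tilt the wooden bin on the jeweller's bench forward on its hinge as far as it goes, so that the row at its back comes out from under the shelf. Pick the casting flask, the open steel tube, out of that row and set it down upright in the middle of the white soldering tile; the bin may stay tilted.

Things in the scene. Friction and masses are not known exactly. Their poses are not given: they have to be found in the camera images.
- bin (a joint): Tilt of the pale wooden bin (312 mm wide, 118 deep, its front 150 high): 0 shut and upright, 0.55 rad tilted towards the robot, at its stop. About 10 N at the top edge tilts it; left at 0.4 or more it stays, near 0 it falls shut. The hinge runs left-right, 18 mm above the table. Shut, a fixed shelf covers its back: underside 28, top 40 mm above bin_pull, front edge 50 mm behind it.
- bin_pull (a point): Middle of the top edge of the bin's front panel (10 mm thick; bar handle outside, 35 mm out, 45 below). Turns with the bin: x to the bin's back, away from the robot, y left along the edge, z up the panel. Hinge: 150 mm below, 5 in front of it. Behind the panel a trough, open from above, 46 mm long, 144 deep below the edge: shut fingers fit in and can draw the panel forward.
- flask_center (a point): Centre of the casting flask, a plain steel tube open at both ends, 40 mm outside, 33 inside, 45 high, 0.1-0.2 kg, z along it. Stands on the bin's back ledge (65 mm below bin_pull, 50 deep between 10 mm lips; may slide 10 mm when tilted) in a row of three, 85 mm apart, any order, with a shorter solid round slug (34 x 26 high) and a 30 mm cube with round hollows.
- tile_top (a point): Centre of the top face of the white ceramic soldering tile, a fixed square slab 110 x 110 mm and 12 mm thick, lying on the bench to the right of the bin; z up.

How it is judged:
By the outcome, as a careful person would: the job done as asked, in the order asked, and still so for the second after the job is handed in, with the robot touching nothing.
It also fails if it takes over 61 s, if anything falls off the work surface, if the arm or the gripper's body presses on something with over 40 N, if the wrist force passes 120 N, or if a joint passes its speed limit or range.

ROBOT

A 6-joint arm with a two-finger parallel gripper is mounted at the origin on the work surface. World frame = base frame: x ahead of the robot, y to its left, z up, the work surface at z = 0. Lengths are in m, angles in rad, forces in N, time in s.
With the tool pointing down it reaches from about 0.325 to 0.85 m from the base axis. Payload 4.4 kg.
Tool frame: the origin (TCP) lies at the centre of the arm's flange, where the gripper is bolted on; the fingertips stand 199 mm ahead of it and the grasp point (between the pads) lies 180 mm ahead of it; z points along the fingers, x is the direction in which the jaws open and shut, and the axes are right-handed (so a half turn about z gives the same grasp; the last joint's range is limited). The gripper opens to 94 mm and grips with 3 to 60 N. Pads are 16 mm wide; open, the fingers measure 119 mm over their backs; the gripper's body (75 mm by 177 mm) begins 78 mm behind the grasp point.
Start: joints at [-1.47, 0.207, 1.542, -0, 1.393, -0.15], TCP at [0.143, -0.557, 0.405] pointing down, gripper open.
Joint ranges: [-2.73, 2.73], [-0.86, 2.22], [0.23, 2.46], [-1.11, 4.25], [0.08, 2.63], [-2.82, 2.82]. Speed limits (rad/s): [2.79, 2.79, 3.14, 3.14, 3.14, 3.14].

INTERFACE

Orientations are given as a unit quaternion [w, x, y, z].
In Python, from bench import robot gives the robot as it stands.
- The arm moves only by the tool send_rows, never from a script. Its argument "commands" is a list of rows, each a list of 2 entries, a list of its own where there are three numbers: the shift along the tool's x, y, z in cm, then the turn, a rotation vector about the tool's x, y, z in degrees. A call has exactly 10 rows; each row shifts and turns the pose as measured when the row begins, along the tool's axes as they then stand; what a row does not reach is not made up. A row lasts 1/12 s, in which the tool goes at most 41.7 mm and 7.16 degrees, less where a joint would pass 70% of its speed; a pose out of reach is approached as far as the arm can. A call is refused whole if a number of a shift passes 4.17 or a number of a turn 7.16, either way. A call with a gripper value outside its range is refused whole. "jaw" is the opening, from 0 (shut) to 1 (fully open), set as the call begins (left out, the last holds). The fingers move at their own pace and stop on an object; the grip force is fixed at half the most. Time passes only in rows, so rows that do not move let the fingers close, or fill a call up. It gives the time, the measured TCP pose, the force and the opening at its end, in the units of the state.
- robot.get_state(): the state, without advancing time (a new reading comes with each control period).
- robot.read_camera(name): name is "side" or "top" or "wrist"; returns (picture, depth): 480x640x3 uint8, blue, green, red; 480x640 float32, m along the optical axis (not along the pixel's ray), 0 where there is no reading.
- robot.camera_model(name): a dict with "fx", "fy", "cx", "cy" (pixels), "extrinsics" (4x4, takes a point from camera to world coordinates). Camera axes: x right, y up, looking along -z (the intrinsics and any distortion apply to the point x, -y, -z); pixel columns grow to the right and rows downward; lengths in m; the calibration is good to about 2 mm. A picture is of the moment at which its call begins: read the wrist's pose just before it. camera_model takes no time and is no camera call; for the wrist camera it gives the pose at the moment of the call.
- robot.sign_off(): hands the job in, once; it reports no verdict.
The state is a dict: "clock": time; "q": joint angles; "qd": joint speeds; "joint_torque": joint torques, N m; "tool_pos": TCP position; "tcp_rot": TCP orientation; "force": force on the tool from outside, world axes, zero at the start; "moment": the same for the moment, N m; "finger_gap": finger opening in m.
Only numpy, scipy, OpenCV 4.12 (cv2) and the standard library are available. Lean on these libraries where they do the work, as an engineer would, in place of code of your own. Each camera call takes 0.05 s, during which the arm holds its last target.

## Working session

There is one attempt and no reset: what is moved stays moved. The work goes in short steps, Python scripts to look and compute and a tool call to move; the robot and the scene stay as the last step left them, time stands still between calls to the robot, and variables do not carry over. Pictures are saved under pics/ and viewed, and the job is handed in when it is done.

Besides the shell and the picture viewer there is one more tool, called after "Call:" by a JSON object that holds its "name" and its "arguments". send_rows: Moves the arm, as the interface text tells. Its arguments: {"type":"object","properties":{"commands":{"type":"array","items":{"type":"array"}},"jaw":{"type":"number"}},"required":["commands"]}

```bash
ls; mkdir -p pics; python3 - <<'E'
from bench import robot
import cv2
s=robot.get_state();print(s)
for n in ["side","top","wrist"]:
    m=robot.camera_model(n);print(n,m)
    p,d=robot.read_camera(n)
    cv2.imwrite(f"pics/{n}0.png",p)
    import numpy as np
    np.save(f"pics/{n}0.npy",d)
E
```

```text
pics
{'clock': 0.0, 'q': array([-1.46946846e+00,  2.07374644e-01,  1.54293821e+00,  5.40483247e-06,
        1.39352906e+00, -1.50497885e-01]), 'qd': array([-0.00067006, -0.00045824,  0.00020131,  0.00034952,  0.00019867,
        0.00090319]), 'joint_torque': array([ 2.87821949e-04, -3.70873404e+01, -2.81417763e+01,  6.99768495e-02,
        3.60220217e-02, -1.45117988e-04]), 'tool_pos': array([ 0.14322749, -0.55649569,  0.40352356]), 'tcp_rot': array([-8.16375185e-04,  7.90306911e-01, -6.12710144e-01, -7.73517500e-04]), 'force': array([ 1.16704417, -0.47518592,  0.03029425]), 'moment': array([0.01033091, 0.03114879, 0.00175702]), 'finger_gap': 0.09391546025833304}
side {'fx': 469.77644127117566, 'fy': 469.77644127117566, 'cx': 314.92374587709435, 'cy': 239.27176655367563, 'extrinsics': array([[ 0.99068789,  0.07851054, -0.11123669,  0.49730083],
       [-0.13547565,  0.64979154, -0.74794205, -0.61072218],
       [ 0.01355933,  0.75604699,  0.65437688,  0.62164861],
       [ 0.        ,  0.        ,  0.        ,  1.        ]])}
top {'fx': 445.6980791097956, 'fy': 445.6980791097956, 'cx': 327.7283613568467, 'cy': 249.81455945762806, 'extrinsics': array([[-0.01117736,  0.99865172, -0.0506933 ,  0.51637661],
       [-0.99941091, -0.01280222, -0.03184227, -0.06689165],
       [-0.03244833,  0.05030753,  0.99820652,  0.84586881],
       [ 0.        ,  0.        ,  0.        ,  1.        ]])}
wrist {'fx': 335.38276420410295, 'fy': 335.38276420410295, 'cx': 318.62543516243744, 'cy': 242.1156381785087, 'extrinsics': array([[ 0.2491164 ,  0.92809243,  0.27674079,  0.22396617],
       [-0.9684722 ,  0.23920688,  0.06958211, -0.53599299],
       [-0.00161968, -0.28534981,  0.95842207,  0.38333942],
       [ 0.        ,  0.        ,  0.        ,  1.        ]])}
```

View pics/side0.png

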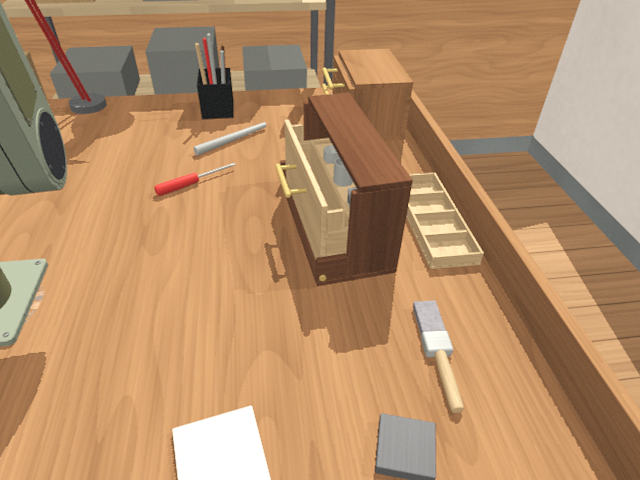

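View pics/top0.png

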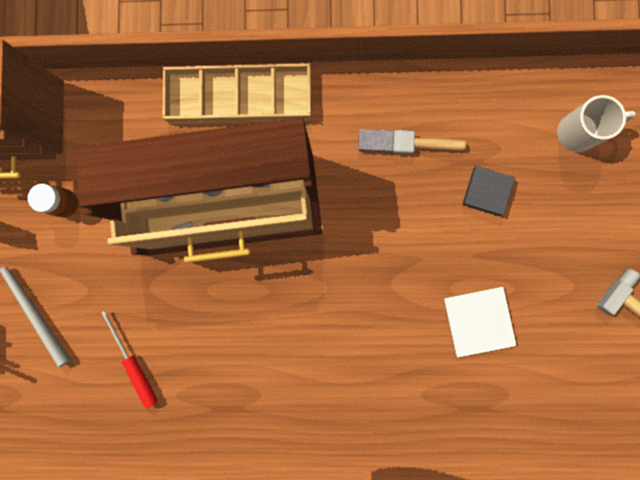

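View pics/wrist0.png

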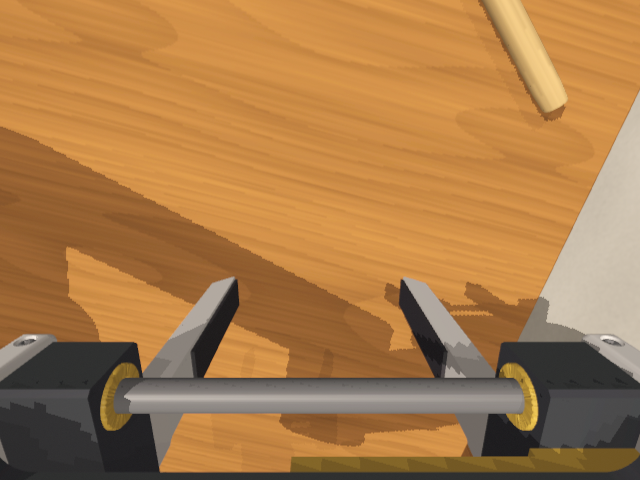

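The top view shows the bin's front panel edge running from about (110,241) to (308,217), its bar handle at (217,255), the dark shelf behind it, and the white tile near (480,322).

```bash
cat > h.py <<'E'
import numpy as np, cv2
from scipy.spatial.transform import Rotation as R
def pts(m,u,v,d):
    u=np.asarray(u,float);v=np.asarray(v,float);d=np.asarray(d,float)
    c=np.stack([(u-m['cx'])/m['fx']*d,-(v-m['cy'])/m['fy']*d,-d,np.ones_like(d)],-1)
    return (c@m['extrinsics'].T)[...,:3]
def cloud(m,d):
    v,u=np.mgrid[:480,:640]
    return pts(m,u,v,d)
def ray(m,u,v,z):
    o=m['extrinsics'][:3,3]
    p=pts(m,u,v,1.0)-o
    return o+p*((z-o[2])/p[2])
def proj(m,P):
    P=np.atleast_2d(P)
    c=(np.c_[P,np.ones(len(P))])@np.linalg.inv(m['extrinsics']).T
    return np.c_[m['cx']+m['fx']*c[:,0]/-c[:,2], m['cy']-m['fy']*c[:,1]/-c[:,2]]
def tcp(s):
    q=s['tcp_rot'];return np.array(s['tool_pos']),R.from_quat([q[1],q[2],q[3],q[0]])
E
python3 - <<'E'
from h import *
from bench import robot
m=robot.camera_model('top');p=cv2.imread('pics/top0.png');d=np.load('pics/top0.npy')
C=cloud(m,d)
# tile
mask=(p.min(2)>215).astype(np.uint8)
n,l,st,ce=cv2.connectedComponentsWithStats(mask)
for i in range(1,n):
    if st[i,4]>1000:
        cs,_=cv2.findContours((l==i).astype(np.uint8),0,2)
        r=cv2.minAreaRect(cs[0]);print(st[i],ce[i],r)
        b=cv2.boxPoints(r);
        print('z',np.median(C[l==i],0), 'ctr',ray(m,*r[0],0.012)); 
        w=np.array([ray(m,*x,0.012) for x in b]);print(w, np.linalg.norm(w-np.roll(w,1,0),axis=1))
# heights
for (u,v) in [(120,241),(150,236),(200,230),(217,228),(250,225),(300,218),(305,217),(190,256),(217,255),(245,251),(200,165),(290,150),(90,180),(185,227),(210,190),(262,182),(165,196)]:
    print(u,v,C[v,u].round(4), p[v,u])
big=cv2.resize(p[110:290,60:340],None,fx=2.8,fy=2.8,interpolation=cv2.INTER_CUBIC);cv2.imwrite('pics/topz.png',big)
p=cv2.imread('pics/side0.png');big=cv2.resize(p[80:300,250:430],None,fx=2.7,fy=2.7,interpolation=cv2.INTER_CUBIC);cv2.imwrite('pics/sidez.png',big)
E
```

```text
[ 445  288   70   68 3489] [479.66981943 321.66064775] ((479.73077392578125, 321.6538391113281), (58.8348388671875, 60.01153564453125), 78.69007110595703)
z [ 0.42249843 -0.31847798  0.01072216] ctr [ 0.42286992 -0.31846392  0.012     ]
[[ 0.4655041  -0.25527963  0.012     ]
 [ 0.48610082 -0.36339512  0.012     ]
 [ 0.38066552 -0.38101134  0.012     ]
 [ 0.35991166 -0.27372646  0.012     ]] [0.10719164 0.11005991 0.10689684 0.10927382]
120 241 [0.5688 0.2775 0.1659] [128 205 249]
150 236 [0.576  0.231  0.1642] [146 229 251]
200 230 [0.5843 0.1526 0.1643] [148 229 252]
217 228 [0.5868 0.1254 0.1664] [149 231 252]
250 225 [0.5907 0.0742 0.166 ] [127 201 247]
300 218 [ 0.6005 -0.0031  0.1654] [154 235 253]
305 217 [ 0.602  -0.0108  0.165 ] [126 202 247]
190 256 [0.5457 0.1814 0.1255] [ 85 195 241]
217 255 [0.5467 0.136  0.1286] [104 223 252]
245 251 [0.5527 0.0908 0.1261] [ 97 220 250]
200 165 [0.6751 0.1385 0.2088] [29 51 99]
290 150 [0.6951 0.0068 0.207 ] [ 33  56 106]
90 180 [0.6568 0.3039 0.2049] [ 38  64 124]
185 227 [0.6036 0.2237 0.0308] [104 123 141]
210 190 [0.6391 0.1254 0.2034] [15 26 45]
262 182 [0.6491 0.0483 0.2056] [24 40 80]
165 196 [0.6317 0.193  0.2012] [33 41 57]
```

View pics/topz.png

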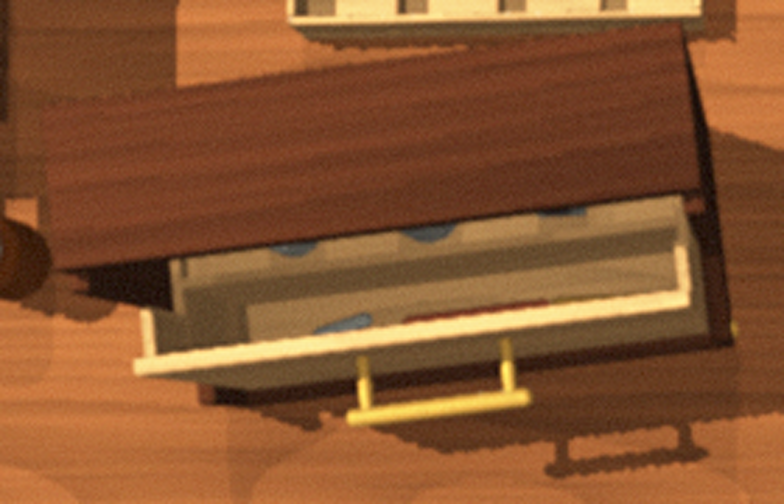

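View pics/sidez.png

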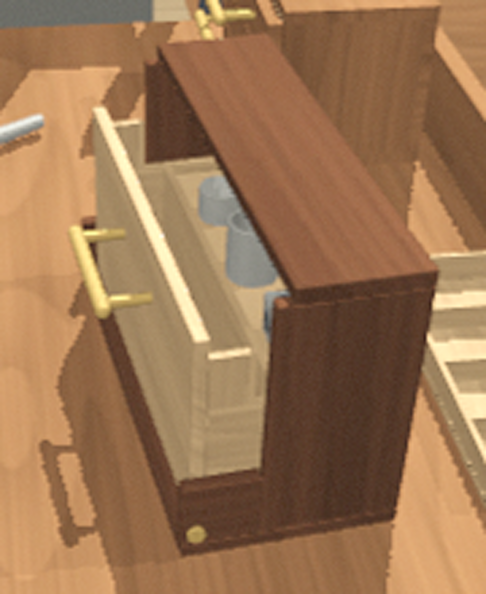

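```bash
python3 - <<'E'
from h import *
from bench import robot
m=robot.camera_model('top');p=cv2.imread('pics/top0.png')
hsv=cv2.cvtColor(p,cv2.COLOR_BGR2HSV)
# bright pale edge: V>235, sat moderate
mask=((p[...,0]>110)&(p[...,1]>190)&(p[...,2]>235)).astype(np.uint8)
mask[:205]=0;mask[250:]=0;mask[:,:100]=0;mask[:,320:]=0
n,l,st,ce=cv2.connectedComponentsWithStats(mask,connectivity=8)
i=1+np.argmax(st[1:,4]);print(st[i])
vs,us=np.nonzero(l==i)
W=np.array([ray(m,u,v,0.168) for u,v in zip(us,vs)])
vx,vy,x0,y0=cv2.fitLine(W[:,:2].astype(np.float32),cv2.DIST_HUBER,0,.001,.001).ravel()
if vy<0: vx,vy=-vx,-vy
t=(W[:,:2]-[x0,y0])@[vx,vy];e=(W[:,:2]-[x0,y0])@[vy,-vx]
print('dir',vx,vy,'yaw',np.arctan2(-vx,vy),'len',t.min(),t.max(),t.max()-t.min(),'e',e.min(),e.max(),e.std())
c=np.array([x0,y0])+np.array([vx,vy])*(t.max()+t.min())/2;print('pull',c)
# side check
ms=robot.camera_model('side');ex=np.array([vy,-vx]);
for nm,k in (('L',.156),('R',-.156)):
    P=np.r_[c+np.array([vx,vy])*k,.168];print(nm,P,proj(ms,P),proj(m,P))
s=robot.get_state();pp,Rr=tcp(s);print(pp,Rr.as_matrix().round(3))
E
```

```text
[ 108  205  198   38 1122]
dir -0.10664181 0.9942975 yaw 0.106844984 len -0.17986910554273033 0.12957622314507788 0.3094453286878082 e -0.004614894406707781 0.029016555463825457 0.0044368135636456306
pull [0.58675372 0.14177221]
L [0.57011759 0.29688263 0.168     ] [[287.71928253 118.70330399]] [[107.01791254 240.19732145]]
R [ 0.60338984 -0.01333821  0.168     ] [[326.12857366 205.98830838]] [[306.51382427 215.79924554]]
[ 0.14320681 -0.55659696  0.40376379] [[ 0.249 -0.968 -0.   ]
 [-0.968 -0.249  0.002]
 [-0.002 -0.    -1.   ]]
```

Call:
{"name": "send_rows", "arguments": {"commands": [[[0,0,-1.5],[0,0,4.15]],[[0,0,-1.5],[0,0,4.15]],[[-3.1,-2.55,0],[0,0,0]],[[-3.1,-2.55,0],[0,0,0]],[[-3.1,-2.55,0],[0,0,0]],[[-3.1,-2.55,0],[0,0,0]],[[-3.1,-2.55,0],[0,0,0]],[[-3.1,-2.55,0],[0,0,0]],[[-3.1,-2.55,0],[0,0,0]],[[-3.1,-2.55,0],[0,0,0]]], "jaw": 0}}

```text
clock: 0.98
tool_pos: [0.3233, -0.2852, 0.4311]
tcp_rot: [-0.002, 0.736, -0.677, -0.003]
force: [1.1, -1.1, -0.5]
finger_gap: 0.0304
```

Call:
{"name": "send_rows", "arguments": {"commands": [[[-3.1,-2.44,0],[0,0,0]],[[-3.1,-2.44,0],[0,0,0]],[[-3.1,-2.44,0],[0,0,0]],[[-3.1,-2.44,0],[0,0,0]],[[-3.1,-2.44,0],[0,0,0]],[[-3.1,-2.44,0],[0,0,0]],[[-3.1,-2.44,0],[0,0,0]],[[-3.1,-2.44,0],[0,0,0]],[[-2.5,-2.0,0],[0,0,0]],[[-1.5,-1.2,0],[0,0,-1]]]}}

```text
clock: 1.82
tool_pos: [0.5315, 0.0429, 0.4317]
tcp_rot: [-0.002, 0.743, -0.669, -0.002]
force: [-0.3, 0.4, 0.3]
finger_gap: 0.0003
```

```bash
cat >> h.py <<'E'
def rel(target_tcp, target_R=None):
    from bench import robot
    s=robot.get_state();p,Rr=tcp(s)
    d=Rr.inv().apply(np.array(target_tcp)-p)*100
    out=[d.round(2)]
    if target_R is not None: out.append(np.degrees((Rr.inv()*target_R).as_rotvec()).round(2))
    print('t',s['clock'],'pos',p.round(4),'F',np.round(s['force'],1),'gap',round(s['finger_gap'],4),'rel',*out)
yaw=.107
bx=np.array([np.cos(yaw),np.sin(yaw),0]);by=np.array([-np.sin(yaw),np.cos(yaw),0]);bz=np.array([0,0,1.])
pull=np.array([.5865,.142,.168])
hinge=pull-.005*bx-.150*bz
def Rt(a): # tool rot with bin tilt a, tool x=-by, z=-binz
    zb=-np.sin(a)*bx+np.cos(a)*bz
    z=-zb; x=-by; y=np.cross(z,x)
    return R.from_matrix(np.c_[x,y,z])
def binpt(x,y,z,a): # coords rel bin_pull shut -> world at tilt a
    X=x+.005;Z=z+.150
    return hinge+(X*np.cos(a)-Z*np.sin(a))*bx+(X*np.sin(a)+Z*np.cos(a))*bz+y*by
def toolat(x,y,z,a,off): # tcp with point off ahead at binpt
    Rr=Rt(a);return binpt(x,y,z,a)-off*Rr.as_matrix()[:,2],Rr
E
python3 - <<'E'
from h import *
t,r=toolat(.020,0,-.035,0,.199);print(t)
rel(t+[0,0,.1],r)
from bench import robot
m=robot.camera_model('wrist');p,d=robot.read_camera('wrist');cv2.imwrite('pics/w1.png',p);np.save('pics/w1.npy',d)
for P in (binpt(0,.156,0,0),binpt(0,0,0,0),binpt(0,-.156,0,0)): print(proj(m,P))
E
```

```text
[0.60638562 0.14413592 0.332     ]
t 1.8167 pos [0.5315 0.0429 0.4317] F [-0.3  0.4  0.3] gap 0.0003 rel [-9.28 -8.51  0.03] [-0.02  0.4  -0.13]
[[-26.88445971 169.47971842]]
[[190.43583263 169.05702975]]
[[409.71236662 168.63053618]]
```

View pics/w1.png

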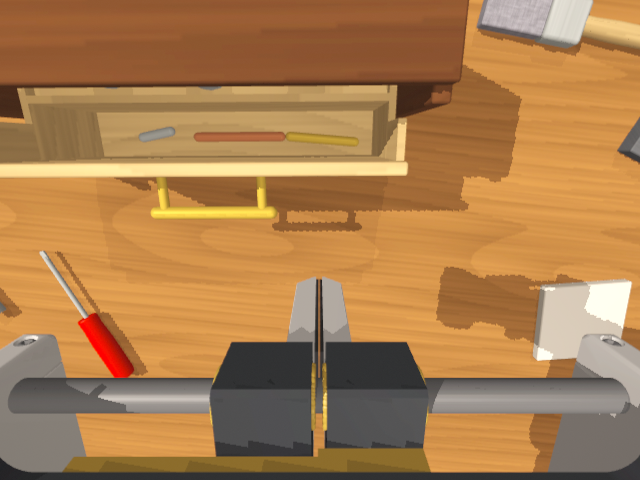

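The edge shows at row 169 of the wrist image, with its right end at column 407, which matches the prediction. Next I go over the trough and down into it.

Call:
{"name": "send_rows", "arguments": {"commands": [[[-2.4,-2.2,0],[0,0,0]],[[-2.4,-2.2,0],[0,0,0]],[[-2.4,-2.2,0],[0,0,0]],[[-1.6,-1.5,0],[0,0.4,0]],[[-0.5,-0.4,0],[0,0,0]],[[0,0,1],[0,0,0]],[[0,0,1.5],[0,0,0]],[[0,0,1.5],[0,0,0]],[[0,0,1],[0,0,0]],[[0,0,0],[0,0,0]]]}}

```text
clock: 2.7
tool_pos: [0.6063, 0.148, 0.3737]
tcp_rot: [0.004, 0.744, -0.668, -0.003]
force: [-1.1, 0.2, -0.6]
finger_gap: 0.0004
```

```bash
python3 - <<'E'
from h import *
t,r=toolat(.020,0,-.035,0,.199)
rel(t,r)
from bench import robot
m=robot.camera_model('wrist');p,d=robot.read_camera('wrist');cv2.imwrite('pics/w2.png',p)
E
```

```text
t 2.7 pos [0.6063 0.148  0.3737] F [-1.1  0.2 -0.6] gap 0.0004 rel [ 0.37 -0.01  4.17] [ 0.54 -0.09  0.06]
```

View pics/w2.png

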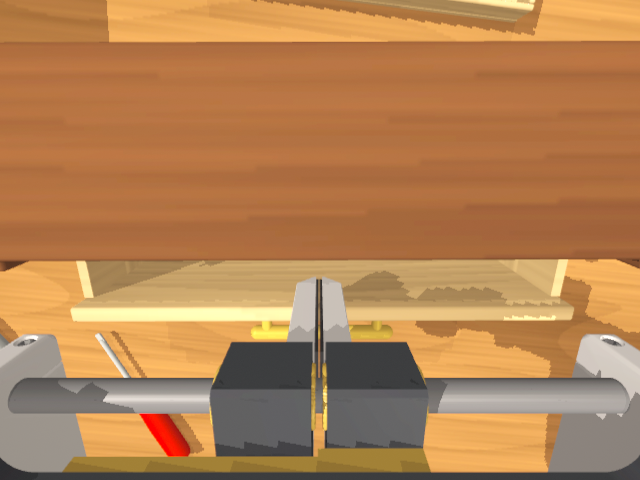

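```bash
python3 - <<'E'
from h import *
from bench import robot
m=robot.camera_model('wrist');s=robot.get_state();p,Rr=tcp(s)
for y in (-.012,-.008,0,.008,.012):
    P=p+Rr.apply([0.0,y,.199]);print(y,proj(m,P),((P-pull)@bx*1000).round(1))
for x in (-.005,.005,.051):
    print(x,proj(m,binpt(x,0,0,0)))
print(proj(m,binpt(.05,0,.04,0)))
E
```

```text
-0.012 [[318.01750854 272.52236842]] 30.7
-0.008 [[318.02110429 279.01133078]] 26.7
0 [[318.02816946 291.76127253]] 18.7
0.008 [[318.03507106 304.2160339 ]] 10.7
0.012 [[318.03846229 310.33590689]] 6.7
-0.005 [[323.42982894 321.16332063]]
0.005 [[323.51031808 306.74883892]]
0.051 [[323.91219783 234.77778207]]
[[325.38357783 260.5308832 ]]
```

Tips (row 280) sit between the shelf edge (row 262) and the panel's top edge (rows 303–319). I shift about 6 mm back for clearance, then go down.

Call:
{"name": "send_rows", "arguments": {"commands": [[[0.3,-0.6,0],[0.5,0,0]],[[0,0,1],[0,0,0]],[[0,0,1],[0,0,0]],[[0,0,1],[0,0,0]],[[0,0,1],[0,0,0]],[[0,0,0.2],[0,0,0]],[[0,0,0],[0,0,0]],[[0,0,0],[0,0,0]],[[0,0,0],[0,0,0]],[[0,0,0],[0,0,0]]]}}

```text
clock: 3.58
tool_pos: [0.6138, 0.1432, 0.3304]
tcp_rot: [-0.001, 0.743, -0.669, 0.002]
force: [0.1, -0.6, 0.7]
finger_gap: 0.0005
```

```bash
sed -i 's/pull=np.array(.*/pull=np.array([.588,.142,.168])/' h.py; python3 - <<'E'
from h import *
for a in (0,.1,.2,.3,.4,.5,.55,.6):
    t,r=toolat(.013,0,-.035,a,.199);print(a);rel(t,r)
E
```

```text
0
t 3.5833 pos [0.6138 0.1432 0.3304] F [ 0.1 -0.6  0.7] gap 0.0005 rel [-0.16  1.27 -0.17] [-0.24 -0.12 -0.09]
0.1
t 3.5833 pos [0.6138 0.1432 0.3304] F [ 0.1 -0.6  0.7] gap 0.0005 rel [-0.15  4.42 -0.21] [ 5.49 -0.12 -0.09]
0.2
t 3.5833 pos [0.6138 0.1432 0.3304] F [ 0.1 -0.6  0.7] gap 0.0005 rel [-0.15  7.55  0.07] [11.22 -0.13 -0.08]
0.3
t 3.5833 pos [0.6138 0.1432 0.3304] F [ 0.1 -0.6  0.7] gap 0.0005 rel [-0.14 10.64  0.66] [16.95 -0.13 -0.07]
0.4
t 3.5833 pos [0.6138 0.1432 0.3304] F [ 0.1 -0.6  0.7] gap 0.0005 rel [-0.14 13.65  1.56] [22.68 -0.13 -0.07]
0.5
t 3.5833 pos [0.6138 0.1432 0.3304] F [ 0.1 -0.6  0.7] gap 0.0005 rel [-0.14 16.56  2.75] [28.41 -0.14 -0.06]
0.55
t 3.5833 pos [0.6138 0.1432 0.3304] F [ 0.1 -0.6  0.7] gap 0.0005 rel [-0.14 17.97  3.45] [31.27 -0.14 -0.06]
0.6
t 3.5833 pos [0.6138 0.1432 0.3304] F [ 0.1 -0.6  0.7] gap 0.0005 rel [-0.14 19.34  4.22] [34.14 -0.14 -0.06]
```

Call:
{"name": "send_rows", "arguments": {"commands": [[[-0.1,0.7,-0.1],[0,0,0]],[[0,0.7,0],[0,0,0]],[[0,0.8,0],[1.43,0,0]],[[0,1.2,0],[2.2,0,0]],[[0,1.2,0],[2.2,0,0]],[[0,1.2,0],[2.2,0,0]],[[0,1.2,0],[2.2,0,0]],[[0,1.2,0],[2.2,0,0]],[[0,1.2,0],[2.2,0,0]],[[0,1.2,0],[2.2,0,0]]]}}

```text
clock: 4.42
tool_pos: [0.5209, 0.1339, 0.3288]
tcp_rot: [-0.145, 0.729, -0.656, 0.132]
force: [8.8, 1.1, -1.9]
finger_gap: 0.0007
```

```bash
python3 - <<'E'
from h import *
for a in (.3,.35,.4,.55):
    t,r=toolat(.013,0,-.035,a,.199);print(a);rel(t,r)
E
```

```text
0.3
t 4.4167 pos [0.5209 0.1339 0.3288] F [ 8.8  1.1 -1.9] gap 0.0007 rel [-0.08  1.41  0.01] [-5.4  -0.14 -0.14]
0.35
t 4.4167 pos [0.5209 0.1339 0.3288] F [ 8.8  1.1 -1.9] gap 0.0007 rel [-0.08  2.97 -0.19] [-2.53 -0.14 -0.14]
0.4
t 4.4167 pos [0.5209 0.1339 0.3288] F [ 8.8  1.1 -1.9] gap 0.0007 rel [-0.07  4.54 -0.31] [ 0.33 -0.14 -0.14]
0.55
t 4.4167 pos [0.5209 0.1339 0.3288] F [ 8.8  1.1 -1.9] gap 0.0007 rel [-0.06  9.25 -0.2 ] [ 8.93 -0.15 -0.13]
```

Call:
{"name": "send_rows", "arguments": {"commands": [[[0,1.2,-0.1],[0.7,0,0]],[[0,1.2,0],[0.8,0,0]],[[0,1.2,0],[0.8,0,0]],[[0,1.2,0],[0.8,0,0]],[[0,1.2,0],[0.8,0,0]],[[0,1.2,0],[0.8,0,0]],[[0,1.0,0],[0.8,0,0]],[[0,0.8,0],[0.8,0,0]],[[0,0.5,0],[0.5,0,0]],[[0,0.4,0],[0,0,0]]]}}

```text
clock: 5.25
tool_pos: [0.4463, 0.1258, 0.31]
tcp_rot: [-0.23, 0.706, -0.637, 0.208]
force: [6.1, 1.0, -0.4]
finger_gap: 0.0003
```

```bash
python3 - <<'E'
from h import *
for a in (.4,.5,.55):
    t,r=toolat(.013,0,-.035,a,.199);print(a);rel(t,r)
from bench import robot
p,d=robot.read_camera('side');cv2.imwrite('pics/s3.png',p)
p,d=robot.read_camera('wrist');cv2.imwrite('pics/w3.png',p)
E
```

```text
0.4
t 5.25 pos [0.4463 0.1258 0.31  ] F [ 6.1  1.  -0.4] gap 0.0003 rel [-0.11 -2.83  1.55] [-13.24  -0.22  -0.21]
0.5
t 5.25 pos [0.4463 0.1258 0.31  ] F [ 6.1  1.  -0.4] gap 0.0003 rel [-0.1   0.23  0.81] [-7.51 -0.23 -0.2 ]
0.55
t 5.25 pos [0.4463 0.1258 0.31  ] F [ 6.1  1.  -0.4] gap 0.0003 rel [-0.09  1.78  0.55] [-4.64 -0.23 -0.19]
```

View pics/s3.png

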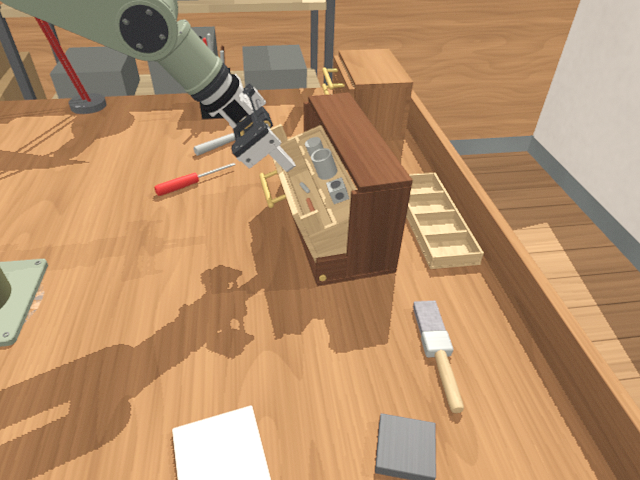

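View pics/w3.png

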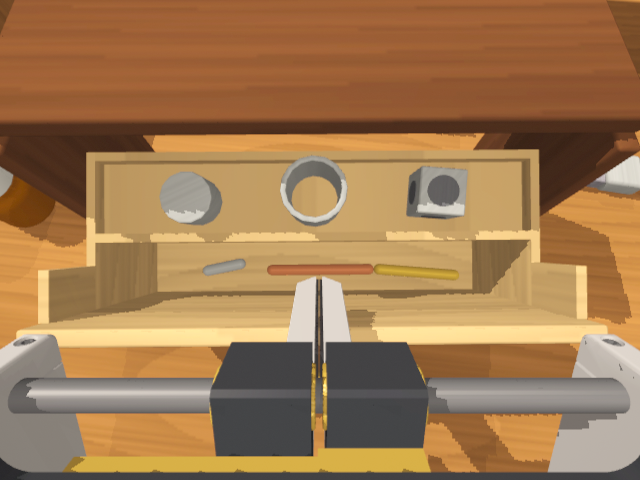

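```bash
cat > tilt.py <<'E'
from h import *
from bench import robot
def tilt(us,vs,name='wrist',save=None):
    m=robot.camera_model(name);p,d=robot.read_camera(name)
    if save: cv2.imwrite(save,p)
    C=cloud(m,d)
    for u in us:
        for v in vs:
            P=C[v,u]-hinge
            print(u,v,'X',(P@bx*1000).round(1),'Y',(P@by*1000).round(1),'Z',(P[2]*1000).round(1),'ang',round(np.arctan2(-(P@bx),P[2])+np.arctan2(5,150),3), 'r',round(np.hypot(P@bx,P[2])*1000,1))
    return m,p,C
E
python3 - <<'E'
from tilt import *
tilt((80,170,500,560),(331,334,337))
E
```

```text
80 331 X -43.1 Y 122.8 Z 143.9 ang 0.325 r 150.2
80 334 X -44.5 Y 123.6 Z 142.2 ang 0.337 r 149.0
80 337 X -46.1 Y 123.1 Z 142.3 ang 0.346 r 149.6
170 331 X -43.3 Y 76.1 Z 143.1 ang 0.327 r 149.5
170 334 X -44.8 Y 76.0 Z 142.8 ang 0.337 r 149.7
170 337 X -46.3 Y 75.7 Z 143.0 ang 0.347 r 150.3
500 331 X -44.3 Y -96.8 Z 144.4 ang 0.331 r 151.0
500 334 X -45.7 Y -97.1 Z 143.2 ang 0.342 r 150.3
500 337 X -47.2 Y -97.3 Z 142.3 ang 0.353 r 149.9
560 331 X -44.5 Y -127.5 Z 145.3 ang 0.33 r 152.0
560 334 X -45.9 Y -128.6 Z 143.2 ang 0.343 r 150.4
560 337 X -47.3 Y -128.9 Z 142.3 ang 0.354 r 149.9
```

Call:
{"name": "send_rows", "arguments": {"commands": [[[0,0.4,0.05],[-0.6,0,0]],[[0,0.4,0.05],[-0.6,0,0]],[[0,0.4,0.05],[-0.6,0,0]],[[0,0.4,0.05],[-0.6,0,0]],[[0,0.4,0.05],[-0.6,0,0]],[[0,0.4,0.05],[-0.6,0,0]],[[0,0.4,0.05],[-0.5,0,0]],[[0,0.3,0],[0,0,0]],[[0,0.3,0],[0,0,0]],[[0,0,0],[0,0,0]]]}}

```text
clock: 6.23
tool_pos: [0.4331, 0.1243, 0.3091]
tcp_rot: [-0.23, 0.705, -0.637, 0.208]
force: [-0.3, 0.3, -0.2]
finger_gap: 0.0007
```

```bash
python3 - <<'E'
from tilt import *
tilt((170,500),(325,330,335,340,345),save='pics/w4.png')
for a in (.55,.58):
    t,r=toolat(.013,0,-.035,a,.199);print(a);rel(t,r)
E
```

```text
170 325 X -52.9 Y 78.1 Z 137.8 ang 0.4 r 147.6
170 330 X -55.8 Y 76.6 Z 140.4 ang 0.412 r 151.1
170 335 X -58.3 Y 76.8 Z 139.2 ang 0.43 r 150.9
170 340 X -60.7 Y 77.4 Z 137.0 ang 0.451 r 149.8
170 345 X -56.1 Y 142.2 Z -17.8 ang 1.911 r 58.9
500 325 X -54.1 Y -100.0 Z 138.8 ang 0.405 r 149.0
500 330 X -56.8 Y -99.0 Z 139.6 ang 0.42 r 150.7
500 335 X -59.3 Y -99.7 Z 137.4 ang 0.44 r 149.7
500 340 X -61.8 Y -99.6 Z 136.7 ang 0.458 r 150.1
500 345 X -58.2 Y -179.1 Z -17.1 ang 1.891 r 60.7
0.55
t 6.2833 pos [0.433  0.1243 0.309 ] F [ 0.8 -0.6  1.6] gap 0.0005 rel [-0.11  0.63  1.25] [-4.57 -0.27 -0.25]
0.58
t 6.2833 pos [0.433  0.1243 0.309 ] F [ 0.8 -0.6  1.6] gap 0.0005 rel [-0.1   1.57  1.14] [-2.85 -0.28 -0.25]
```

View pics/w4.png

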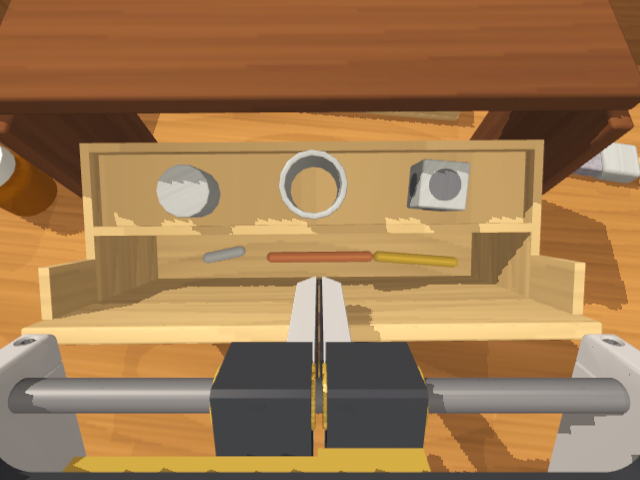

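Call:
{"name": "send_rows", "arguments": {"commands": [[[0,0.5,0.4],[-1.5,0,0]],[[0,0.5,0.4],[-1.5,0,0]],[[0,0.5,0.4],[-1.5,0,0]],[[0,0.6,0.2],[-1.0,0,0]],[[0,0.8,0.2],[0,0,0]],[[0,0.8,0.2],[0,0,0]],[[0,0.6,0],[0,0,0]],[[0,0.6,0],[0,0,0]],[[0,0.6,0],[0,0,0]],[[0,0,0],[0,0,0]]]}}

```text
clock: 7.12
tool_pos: [0.4196, 0.1227, 0.2942]
tcp_rot: [-0.23, 0.705, -0.637, 0.21]
force: [-0.4, 0.0, -0.2]
finger_gap: 0.0003
```

```bash
python3 - <<'E'
from tilt import *
tilt((170,500),(325,330,335,340),save='pics/w5.png')
for a in (.55,.58):
    t,r=toolat(.013,0,-.035,a,.199);print(a);rel(t,r)
E
```

```text
170 325 X -65.9 Y 77.8 Z 122.7 ang 0.526 r 139.3
170 330 X -69.1 Y 75.1 Z 128.2 ang 0.527 r 145.7
170 335 X -71.9 Y 73.2 Z 131.7 ang 0.533 r 150.0
170 340 X -74.3 Y 73.2 Z 130.8 ang 0.55 r 150.4
500 325 X -67.3 Y -100.6 Z 124.1 ang 0.53 r 141.2
500 330 X -70.5 Y -96.4 Z 131.0 ang 0.527 r 148.8
500 335 X -73.0 Y -95.6 Z 131.7 ang 0.539 r 150.6
500 340 X -75.4 Y -95.7 Z 130.5 ang 0.557 r 150.7
0.55
t 7.1667 pos [0.4195 0.1226 0.294 ] F [ 0.4 -0.4  0.4] gap 0.0001 rel [-0.14 -1.34  0.85] [-4.71 -0.36 -0.24]
0.58
t 7.1667 pos [0.4195 0.1226 0.294 ] F [ 0.4 -0.4  0.4] gap 0.0001 rel [-0.13 -0.4   0.73] [-3.   -0.36 -0.23]
```

View pics/w5.png

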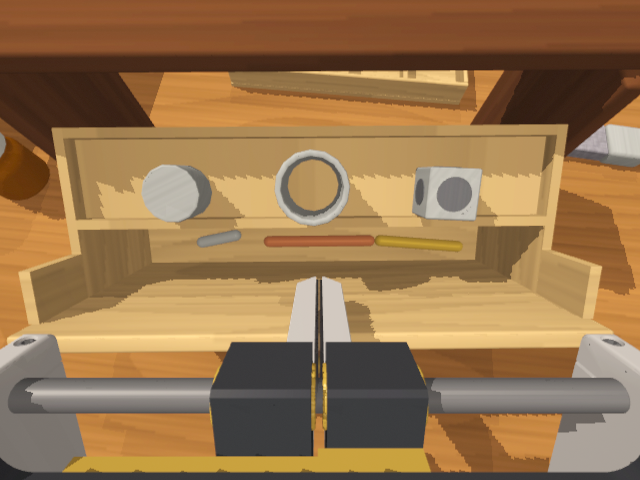

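Call:
{"name": "send_rows", "arguments": {"commands": [[[0,0.5,0],[0,0,0]],[[0,0.5,0],[0,0,0]],[[0,0.5,0],[0,0,0]],[[0,0.5,0],[0,0,0]],[[0,0.6,0],[0,0,0]],[[0,0.6,0],[0,0,0]],[[0,0.6,0],[0,0,0]],[[0,0.6,0],[0,0,0]],[[0,0.6,0],[0,0,0]],[[0,0.6,0],[0,0,0]]]}}

```text
clock: 8.0
tool_pos: [0.4009, 0.1199, 0.2869]
tcp_rot: [-0.267, 0.69, -0.626, 0.244]
force: [11.3, 2.5, 0.6]
finger_gap: 0.0006
```

```bash
python3 - <<'E'
from tilt import *
m,p,C=tilt((170,500),(330,334,338,342),save='pics/w6.png')
t,r=toolat(.013,0,-.035,.55,.199);rel(t,r)
E
```

```text
170 330 X -72.4 Y 74.0 Z 131.5 ang 0.537 r 150.1
170 334 X -74.4 Y 73.7 Z 131.3 ang 0.549 r 150.9
170 338 X -76.3 Y 73.8 Z 130.2 ang 0.563 r 150.9
170 342 X -78.1 Y 74.1 Z 128.7 ang 0.578 r 150.5
500 330 X -73.8 Y -100.3 Z 129.9 ang 0.55 r 149.4
500 334 X -75.9 Y -99.6 Z 130.2 ang 0.561 r 150.8
500 338 X -77.5 Y -100.6 Z 127.3 ang 0.58 r 149.0
500 342 X -56.6 Y -177.2 Z -17.8 ang 1.908 r 59.3
t 8.05 pos [0.4007 0.1199 0.2868] F [11.   2.2  1.6] gap 0.0008 rel [-0.23 -3.13  1.74] [-11.    -0.5   -0.38]
```

View pics/w6.png

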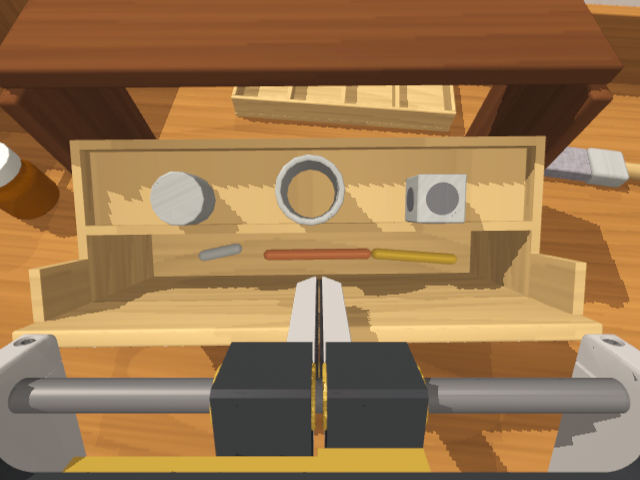

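```bash
cat >> h.py <<'E'
def tobin(P,a): # world -> bin coords at tilt a (rel bin_pull)
    D=np.asarray(P)-hinge;Xp=D@bx;Zp=D[...,2]
    return np.stack([Xp*np.cos(a)+Zp*np.sin(a)-.005,D@by,-Xp*np.sin(a)+Zp*np.cos(a)-.150],-1)
E
cat > flask.py <<'E'
from h import *
from bench import robot
def flask(a=.55,save=None,sl=(slice(130,260),slice(90,560))):
    m=robot.camera_model('wrist');p,d=robot.read_camera('wrist');
    if save: cv2.imwrite(save,p)
    C=cloud(m,d);B=tobin(C,a)
    ok=(d>0)
    # rim: near flask top
    rim=ok&(abs(B[...,2]+.020)<.006)&(B[...,0]>.05)&(B[...,0]<.115)&(abs(B[...,1])<.13)
    n,l,st,ce=cv2.connectedComponentsWithStats(rim.astype(np.uint8))
    for i in range(1,n):
        if st[i,4]>80:
            q=B[l==i];
            print('rim',st[i],ce[i].round(1),'bin min',q.min(0).round(4),'max',q.max(0).round(4),'med z',np.median(q[:,2]).round(4))
            cs,_=cv2.findContours((l==i).astype(np.uint8),0,1)
            c=max(cs,key=len)[:,0]
            if len(c)<10: continue
            # cast rays of outer contour on rim plane z_bin=-.020
            o=m['extrinsics'][:3,3]
            pp=pts(m,c[:,0],c[:,1],np.ones(len(c)))
            bo=tobin(o,a);bp=tobin(pp,a);k=(-.020-bo[2])/(bp[:,2]-bo[2])
            w=bo+(bp-bo)*k[:,None]
            (cx,cy),r=cv2.minEnclosingCircle((w[:,:2]*1000).astype(np.float32));print('circle',round(cx,1),round(cy,1),'r',round(r,1))
    # ledge
    led=ok&(B[...,0]>.06)&(B[...,0]<.11)&(abs(abs(B[...,1])-.045)<.008)
    print('ledge z med',np.median(B[led][:,2]).round(4))
E
python3 - <<'E'
from flask import *
flask()
E
```

```text
rim [ 275  155   70   71 1385] [309.1 188.7] bin min [ 0.0555 -0.019  -0.026 ] max [ 0.0948  0.02   -0.0168] med z -0.0195
circle 75.1 0.5 r 19.9
ledge z med -0.0641
```

Bin is at its stop: a harder push (11 N) did not move it, and the panel reads about 0.55 rad. The flask rim centre is at bin x=75, y=0.5 mm; the fitted radius of 19.9 mm agrees with 20.

Call:
{"name": "send_rows", "arguments": {"commands": [[[0,-0.8,0],[0,0,0]],[[0,-0.5,-0.5],[0,0,0]],[[0,0,-1.5],[0,0,0]],[[0,0,-1.5],[0,0,0]],[[0,0,-2],[0,0,0]],[[0,0,-2],[0,0,0]],[[0,0,-2],[0,0,0]],[[0,0,-1],[0,0,0]],[[0,0,0],[0,0,0]],[[0,0,0],[0,0,0]]]}}

```text
clock: 8.93
tool_pos: [0.3307, 0.1137, 0.3699]
tcp_rot: [-0.256, 0.695, -0.63, 0.234]
force: [-0.6, 0.1, -0.0]
finger_gap: 0.0004
```

```bash
python3 - <<'E'
from flask import *
flask(save='pics/w7.png')
for k in (.0,.065):
    t,r=toolat(.075,0,-.0365+k,.55,.180);rel(t,r)
s=robot.get_state();p,Rr=tcp(s);print('tip bin',tobin(p+Rr.apply([0,0,.199]),.55),s['q'].round(2))
E
```

```text
rim [291 143  46  47 584] [313.3 164.7] bin min [ 0.0552 -0.019  -0.0258] max [ 0.0941  0.0199 -0.017 ] med z -0.0196
circle 74.9 0.7 r 19.9
ledge z med -0.0641
t 8.9833 pos [0.3308 0.1137 0.3696] F [-0.1  0.6  0.4] gap 0.0005 rel [-0.24 -8.94 15.48] [-8.99 -0.45 -0.35]
t 8.9833 pos [0.3308 0.1137 0.3696] F [-0.1  0.6  0.4] gap 0.0005 rel [-0.19 -9.96  9.06] [-8.99 -0.45 -0.35]
tip bin [-0.006442   -0.00226698  0.08583648] [ 0.08 -0.51  2.3   0.02  0.64  1.54]
```

View pics/w7.png

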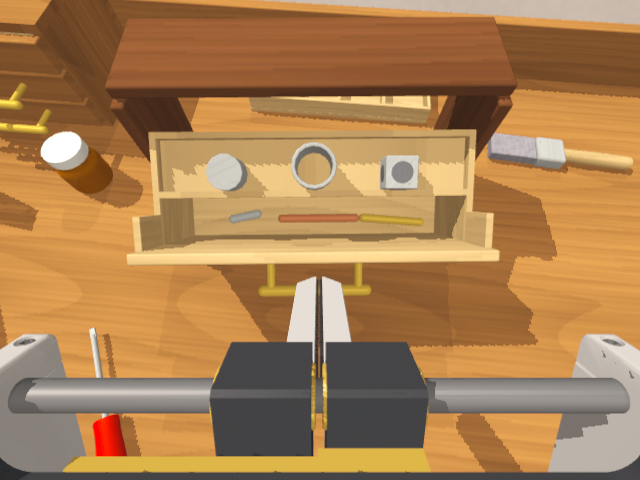

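Call:
{"name": "send_rows", "arguments": {"commands": [[[0,0,0],[-4.5,-0.2,-0.2]],[[0,0,0],[-4.5,-0.2,-0.2]],[[0,-1.9,1.2],[0,0,0]],[[0,-1.9,1.2],[0,0,0]],[[0,-1.9,1.2],[0,0,0]],[[0,-1.9,1.2],[0,0,0]],[[0,-1.9,1.2],[0,0,0]],[[-0.2,-1.5,1.0],[0,0,0]],[[0,0,0],[0,0,0]],[[0,0,0],[0,0,0]]], "jaw": 0.7}}

```text
clock: 9.82
tool_pos: [0.4646, 0.1301, 0.3483]
tcp_rot: [-0.187, 0.72, -0.647, 0.168]
force: [0.0, -0.2, 0.4]
finger_gap: 0.0632
```

```bash
python3 - <<'E'
from flask import *
flask(save='pics/w8.png')
for k in (.0,.065):
    t,r=toolat(.075,0.0005,-.0365+k,.55,.180);rel(t,r)
s=robot.get_state();p,Rr=tcp(s);print('tip bin',tobin(p+Rr.apply([0,0,.199]),.55),s['q'].round(2))
E
```

```text
rim [ 287  221   65   64 1351] [319.1 253.2] bin min [ 0.0553 -0.0189 -0.026 ] max [ 0.0953  0.0201 -0.0171] med z -0.0197
circle 76.1 0.4 r 20.6
ledge z med 0.1135
t 9.8667 pos [0.4642 0.13   0.3482] F [-0.  -0.2  0.1] gap 0.0647 rel [ 0.08 -1.12  5.  ] [ 2.35 -0.03  0.02]
t 9.8667 pos [0.4642 0.13   0.3482] F [-0.  -0.2  0.1] gap 0.0647 rel [ 0.08 -0.85 -1.5 ] [ 2.35 -0.03  0.02]
tip bin [ 0.05768909  0.00121254 -0.00492361] [ 0.09 -0.07  2.    0.01  0.7   1.55]
```

View pics/w8.png

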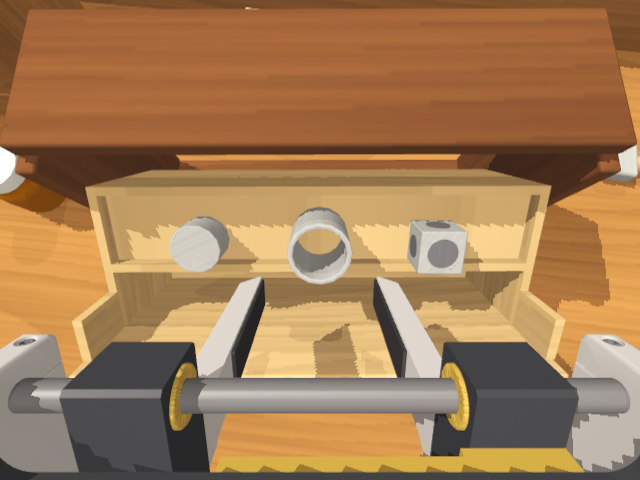

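Call:
{"name": "send_rows", "arguments": {"commands": [[[0,-0.3,0],[1.2,0,0]],[[0,-0.3,0],[1.2,0,0]],[[0.1,-0.3,0],[0,0,0]],[[0,0,0],[0,0,0]],[[0,0,0],[0,0,0]],[[0,0,0.5],[0,0,0]],[[0,0,0.5],[0,0,0]],[[0,0,0.3],[0,0,0]],[[0,0,0],[0,0,0]],[[0,0,0],[0,0,0]]]}}

```text
clock: 10.7
tool_pos: [0.4762, 0.1303, 0.3404]
tcp_rot: [-0.203, 0.716, -0.643, 0.183]
force: [-0.0, -0.7, -0.4]
finger_gap: 0.0657
```

```bash
python3 - <<'E'
from h import *
t,r=toolat(.075,0.0005,-.0365,.55,.180);rel(t,r)
E
```

```text
t 10.7 pos [0.4762 0.1303 0.3404] F [-0.  -0.7 -0.4] gap 0.0657 rel [-0.02 -0.29  3.75] [-0.2  -0.02  0.05]
```

Call:
{"name": "send_rows", "arguments": {"commands": [[[0,-0.4,0],[0,0,0]],[[0,0,0.7],[0,0,0]],[[0,0,0.7],[0,0,0]],[[0,0,0.7],[0,0,0]],[[0,0,0.7],[0,0,0]],[[0,0,0.7],[0,0,0]],[[0,0,0.3],[0,0,0]],[[0,0,0],[0,0,0]],[[0,0,0],[0,0,0]],[[0,0,0],[0,0,0]]]}}

```text
clock: 11.53
tool_pos: [0.5022, 0.1331, 0.3051]
tcp_rot: [-0.202, 0.716, -0.643, 0.182]
force: [-0.0, -0.2, -0.2]
finger_gap: 0.0659
```

```bash
python3 - <<'E'
from h import *
t,r=toolat(.075,0.0005,-.0365,.55,.180);rel(t,r)
from bench import robot
p,d=robot.read_camera('wrist');cv2.imwrite('pics/w9.png',p)
E
```

```text
t 11.5333 pos [0.5022 0.1331 0.3051] F [-0.  -0.2 -0.2] gap 0.0659 rel [-0.02  0.08 -0.63] [-0.01 -0.02  0.04]
```

View pics/w9.png

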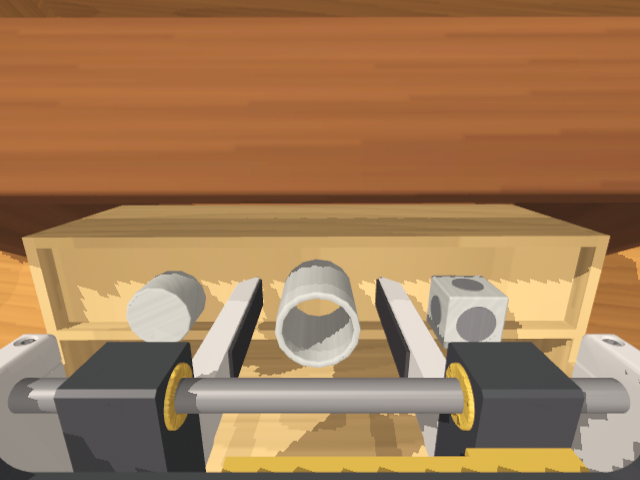

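Flask (317,313) is centred between the open fingers (263 and 376), neighbours clear. I back up a few mm while closing.

Call:
{"name": "send_rows", "arguments": {"commands": [[[0,0,-0.4],[0,0,0]],[[0,0,0],[0,0,0]],[[0,0,0],[0,0,0]],[[0,0,0],[0,0,0]],[[0,0,0],[0,0,0]],[[0,0,0],[0,0,0]],[[0,0,0],[0,0,0]],[[0,0,0],[0,0,0]],[[0,0,0],[0,0,0]],[[0,0,0],[0,0,0]]], "jaw": 0.2}}

```text
clock: 12.42
tool_pos: [0.4998, 0.1329, 0.3104]
tcp_rot: [-0.203, 0.716, -0.643, 0.183]
force: [0.2, -0.2, -0.5]
finger_gap: 0.0395
```

```bash
python3 - <<'E'
from h import *
t,r=toolat(.075,0.0005,-.0365,.55,.180);rel(t,r)
from bench import robot
print(robot.get_state()['q'].round(2))
E
```

```text
t 12.4167 pos [0.4998 0.1329 0.3104] F [ 0.2 -0.2 -0.5] gap 0.0395 rel [-0.01  0.15 -0.05] [-0.2  -0.01  0.04]
[0.09 0.06 1.97 0.02 0.56 1.54]
```

Call:
{"name": "send_rows", "arguments": {"commands": [[[0,0,-0.8],[0,0,0]],[[0,0,-1.0],[0,0,0]],[[0,0,-1.2],[0,0,0]],[[0,0,-1.5],[0,0,0]],[[0,0,-1.5],[0,0,0]],[[0,0,-1.5],[0,0,0]],[[0,0,-1.5],[0,0,0]],[[0,0,-1.2],[0,0,0]],[[0,0,-0.8],[0,0,0]],[[0,0,0],[0,0,0]]]}}

```text
clock: 13.25
tool_pos: [0.4329, 0.126, 0.4082]
tcp_rot: [-0.197, 0.718, -0.644, 0.177]
force: [0.1, 0.4, -2.2]
finger_gap: 0.0394
```

```bash
python3 - <<'E'
from h import *
from bench import robot
s=robot.get_state();p,Rr=tcp(s);print(p,s['finger_gap'],s['force'],s['q'].round(2),'flaskish',p+Rr.apply([0,0,.186]))
p,d=robot.read_camera('wrist');cv2.imwrite('pics/w10.png',p)
p,d=robot.read_camera('top');cv2.imwrite('pics/t10.png',p)
tile=np.array([.4229,-.3185,.012])
t=tile+[0,0,.0285+.180]; rel(t,Rt(0)); rel(t+[0,0,.1],Rt(0))
E
```

```text
[0.43285559 0.12596435 0.40820104] 0.03941761400630331 [ 0.07498449  0.3819206  -2.17362145] [ 0.09 -0.22  2.    0.01  0.82  1.54] flaskish [0.52746586 0.13612572 0.24838351]
t 13.35 pos [0.4332 0.1259 0.4066] F [ 0.1  0.5 -1.9] gap 0.0396 rel [44.06 14.51 13.08] [-3.065e+01 -3.000e-02  8.000e-02]
t 13.35 pos [0.4332 0.1259 0.4066] F [ 0.1  0.5 -1.9] gap 0.0396 rel [44.07  9.41  4.47] [-3.065e+01 -3.000e-02  8.000e-02]
```

View pics/w10.png

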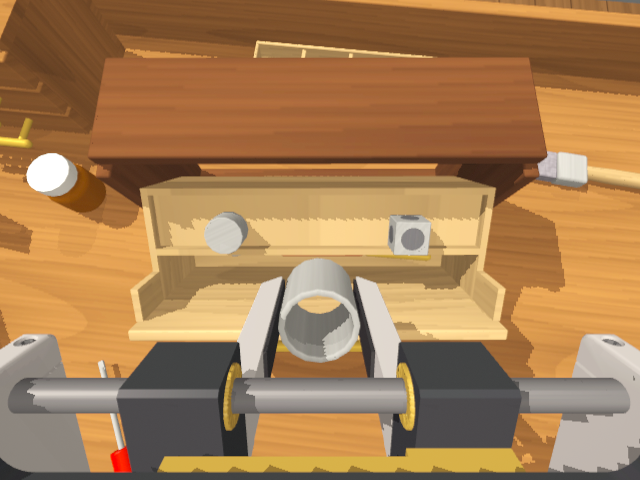

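View pics/t10.png

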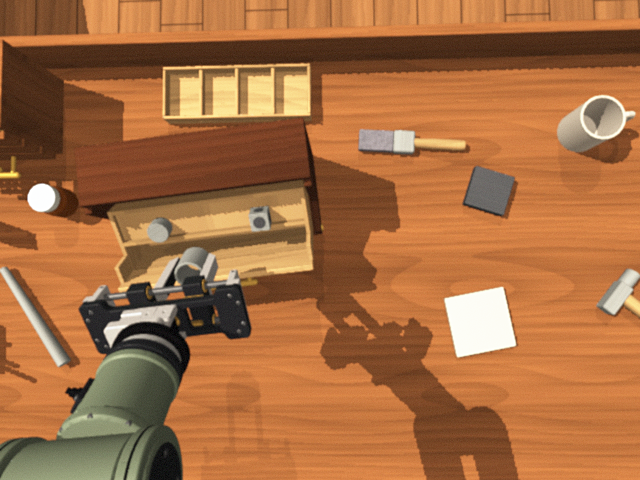

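Call:
{"name": "send_rows", "arguments": {"commands": [[[2.5,0,0],[0,0,0]],[[3.8,0,0],[-2,0,0]],[[3.8,0,0],[-3.5,0,0]],[[3.8,0,0],[-3.5,0,0]],[[3.8,0,0],[-3.5,0,0]],[[3.8,0,0],[-3.5,0,0]],[[3.8,0,0],[-3.5,0,0]],[[3.8,0,0],[-3.5,0,0]],[[3.8,0,0],[-3.5,0,0]],[[3.8,0,0],[-2,0,0]]]}}

```text
clock: 14.18
tool_pos: [0.4738, -0.2487, 0.3949]
tcp_rot: [-0.005, 0.749, -0.663, -0.003]
force: [0.7, -1.1, -1.8]
finger_gap: 0.0396
```

```bash
python3 - <<'E'
from h import *
tile=np.array([.4229,-.3185,.012])
t=tile+[0,0,.0285+.180]; rel(t+[0,0,.1],Rt(0))
E
```

```text
t 14.1833 pos [ 0.4738 -0.2487  0.3949] F [ 0.7 -1.1 -1.8] gap 0.0396 rel [6.39 5.92 7.35] [-0.18  0.65  0.88]
```

Call:
{"name": "send_rows", "arguments": {"commands": [[[1.6,1.5,0.7],[0,0.3,0]],[[1.6,1.5,1.5],[0,0.3,0]],[[1.6,1.5,1.5],[0,0,0]],[[1.1,1.0,1.5],[0,0,0]],[[0.4,0.3,1],[0,0,0]],[[0,0,1],[0,0,0]],[[0,0,0],[0,0,0]],[[0,0,0],[0,0,0]],[[0,0,0],[0,0,0]],[[0,0,0],[0,0,0]]]}}

```text
clock: 15.02
tool_pos: [0.4246, -0.3303, 0.3108]
tcp_rot: [-0.001, 0.746, -0.666, -0.002]
force: [-0.9, -0.1, -2.0]
finger_gap: 0.0396
```

```bash
python3 - <<'E'
from h import *
from bench import robot
tile=np.array([.4229,-.3185,.012])
t=tile+[0,0,.0285+.180]; rel(t,Rt(0))
s=robot.get_state();p,Rr=tcp(s);print(Rr.as_matrix().round(3))
m=robot.camera_model('wrist')
p,d=robot.read_camera('wrist');cv2.imwrite('pics/w11.png',p);np.save('pics/w11.npy',d)
print(proj(m,tile))
m=robot.camera_model('side');p,d=robot.read_camera('side');cv2.imwrite('pics/s11.png',cv2.resize(p[300:480,100:400],None,fx=2.6,fy=2.6));print(proj(m,tile))
E
```

```text
t 15.0167 pos [ 0.4246 -0.3303  0.3108] F [-0.9 -0.1 -2. ] gap 0.0396 rel [-1.15  0.03  9.04] [0.08 0.27 0.42]
[[ 0.114 -0.993 -0.002]
 [-0.993 -0.114  0.004]
 [-0.005  0.001 -1.   ]]
[[306.04521126 242.43312644]]
[[221.18622079 452.7744523 ]]
```

View pics/w11.png

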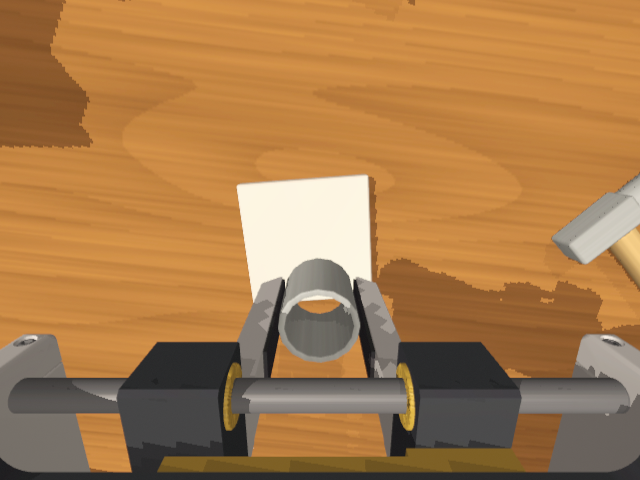

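View pics/s11.png

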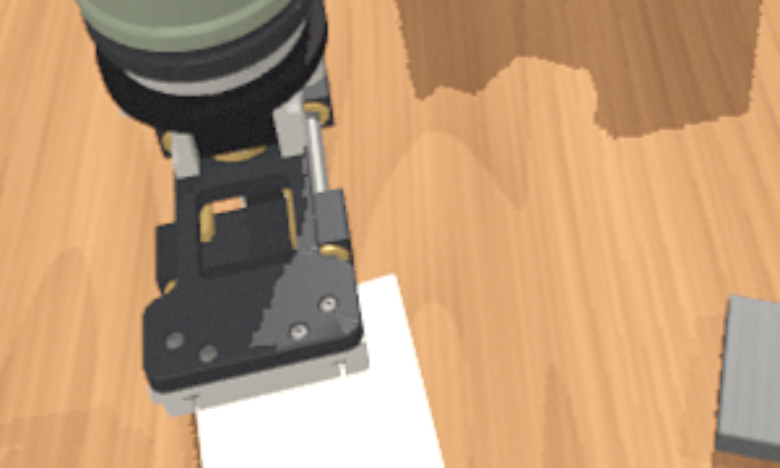

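```bash
python3 - <<'E'
from h import *
from bench import robot
m=robot.camera_model('wrist');d=np.load('pics/w11.npy');p=cv2.imread('pics/w11.png')
s=robot.get_state();P0,Rr=tcp(s)
C=cloud(m,d);T=Rr.inv().apply((C-P0).reshape(-1,3)).reshape(C.shape)
f=(d>0)&(abs(T[...,0])<.0185)&(abs(T[...,1])<.03)&(T[...,2]>.13)&(T[...,2]<.23)
print('z range',np.percentile(T[f][:,2],[0,1,5,50,99]).round(4))
z0=np.percentile(T[f][:,2],1)
for zz in (z0,):
    rim=f&(T[...,2]<zz+.004);q=T[rim]
    A=q[:,:2];print('x',A[:,0].min(),A[:,0].max(),'y',A[:,1].min(),A[:,1].max(),np.median(q[:,2]))
    (cx,cy),r=cv2.minEnclosingCircle((A*1000).astype(np.float32));print(cx,cy,r)
# visible outer wall (far side): fit axis tilt: y of farthest wall vs z
for z in np.arange(.165,.205,.005):
    k=f&(abs(T[...,2]-z)<.002)&(abs(T[...,0])<.004);
    if k.any(): print('z',z.round(3),'ymin',T[k][:,1].min().round(4))
# tile corners
for u,v in ((239,186),(367,177)): print(ray(m,u,v,.012))
# tile mask
w=(p.min(2)>200)&(abs(C[...,2]-.012)<.006); q=C[w]; print('tile cloud x max',q[:,0].max(),'y',q[:,1].min(),q[:,1].max(),np.median(q[:,2]))
E
```

```text
z range [0.1609 0.1616 0.1621 0.1747 0.2059]
x -0.018499115879773466 0.01849816739743922 y -0.018636526004464037 0.021628091989655603 0.16271714528517073
0.32610395550727844 1.4758390188217163 20.187532424926758
z 0.165 ymin -0.0187
z 0.17 ymin -0.0185
z 0.175 ymin -0.0185
z 0.18 ymin -0.0184
z 0.185 ymin -0.0187
z 0.19 ymin -0.0184
z 0.195 ymin -0.0183
z 0.2 ymin -0.0182
[ 0.46504952 -0.25868947  0.012     ]
[ 0.48442759 -0.36265532  0.012     ]
tile cloud x max 0.48520760584787764 y -0.37938015958799925 -0.2569261875371976 0.012145011184613724
```

Call:
{"name": "send_rows", "arguments": {"commands": [[[-0.6,0,0.5],[0,0.2,0]],[[-0.5,0,1],[0,0,0]],[[0,0,1.5],[0,0,0]],[[0,0,1.5],[0,0,0]],[[0,0,1.2],[0,0,0]],[[0,0,0.8],[0,0,0]],[[0,0,0.5],[0,0,0]],[[0,0,0.3],[0,0,0]],[[0,0,0],[0,0,0]],[[0,0,0],[0,0,0]]]}}

```text
clock: 15.95
tool_pos: [0.4251, -0.3147, 0.2359]
tcp_rot: [0.0, 0.748, -0.664, 0.003]
force: [-0.1, -0.4, -2.7]
finger_gap: 0.0392
```

```bash
python3 - <<'E'
from h import *
from bench import robot
rel([.4244,-.3185,.219],Rt(0))
s=robot.get_state();print(s['force'],tcp(s)[1].as_matrix().round(3)[:,2])
E
```

```text
t 15.95 pos [ 0.4251 -0.3147  0.2359] F [-0.1 -0.4 -2.7] gap 0.0392 rel [0.36 0.12 1.69] [-0.22 -0.28  0.69]
[-0.11563362 -0.3665961  -2.68951381] [ 0.004 -0.004 -1.   ]
```

Call:
{"name": "send_rows", "arguments": {"commands": [[[0.4,0.1,0.2],[0,-0.2,0]],[[0,0,0.3],[0,0,0]],[[0,0,0.4],[0,0,0]],[[0,0,0.3],[0,0,0]],[[0,0,0.2],[0,0,0]],[[0,0,0],[0,0,0]],[[0,0,0],[0,0,0]],[[0,0,0],[0,0,0]],[[0,0,0],[0,0,0]],[[0,0,0],[0,0,0]]]}}

```text
clock: 16.78
tool_pos: [0.4256, -0.3207, 0.2229]
tcp_rot: [-0.001, 0.748, -0.664, 0.004]
force: [-1.5, 0.0, -2.5]
finger_gap: 0.0394
```

```bash
python3 - <<'E'
from h import *
from bench import robot
rel([.4244,-.3185,.219],Rt(0))
s=robot.get_state();print(s['force'],tcp(s)[1].as_matrix().round(3)[:,2])
E
```

```text
t 16.7833 pos [ 0.4256 -0.3207  0.2229] F [-1.5  0.  -2.5] gap 0.0394 rel [-0.24  0.09  0.39] [-0.41 -0.32  0.66]
[-1.46240746  0.0411296  -2.45871558] [ 0.008 -0.005 -1.   ]
```

Call:
{"name": "send_rows", "arguments": {"commands": [[[-0.2,0.1,0],[-0.3,-0.2,0]],[[0,0,0.1],[0,0,0]],[[0,0,0.2],[0,0,0]],[[0,0,0.2],[0,0,0]],[[0,0,0.2],[0,0,0]],[[0,0,0.2],[0,0,0]],[[0,0,0],[0,0,0]],[[0,0,0],[0,0,0]],[[0,0,0],[0,0,0]],[[0,0,0],[0,0,0]]]}}

```text
clock: 17.62
tool_pos: [0.4253, -0.3193, 0.2198]
tcp_rot: [0.0, 0.748, -0.664, 0.002]
force: [-0.1, 0.2, -2.2]
finger_gap: 0.0394
```

```bash
python3 - <<'E'
from h import *
from bench import robot
rel([.4244,-.3185,.219],Rt(0))
s=robot.get_state();print(s['force'],tcp(s)[1].as_matrix().round(3)[:,2])
p,d=robot.read_camera('wrist');cv2.imwrite('pics/w12.png',p)
E
```

```text
t 17.6167 pos [ 0.4253 -0.3193  0.2198] F [-0.1  0.2 -2.2] gap 0.0394 rel [-0.09  0.07  0.08] [-0.09 -0.16  0.71]
[-0.0858829   0.18881721 -2.20677956] [ 0.002 -0.003 -1.   ]
```

View pics/w12.png

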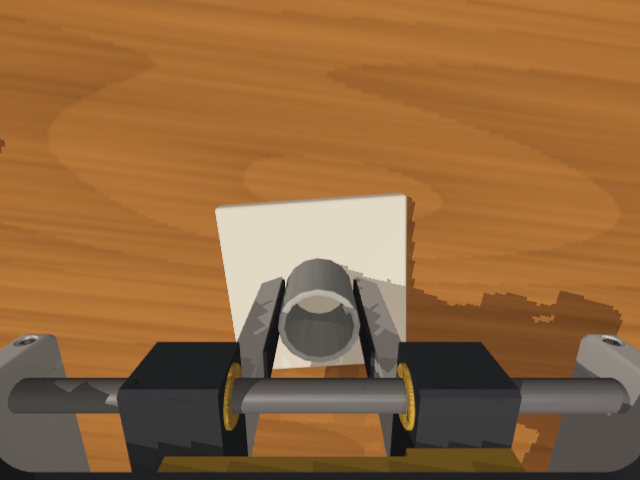

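Call:
{"name": "send_rows", "arguments": {"commands": [[[0,0,0.2],[0,0,0]],[[0,0,0.2],[0,0,0]],[[0,0,0.2],[0,0,0]],[[0,0,0.2],[0,0,0]],[[0,0,0],[0,0,0]],[[0,0,0],[0,0,0]],[[0,0,0],[0,0,0]],[[0,0,0],[0,0,0]],[[0,0,0],[0,0,0]],[[0,0,0],[0,0,0]]]}}

```text
clock: 18.5
tool_pos: [0.4262, -0.3201, 0.2191]
tcp_rot: [0.001, 0.748, -0.663, -0.0]
force: [-0.3, -0.1, 1.7]
finger_gap: 0.0395
```

```bash
python3 - <<'E'
from h import *
from bench import robot
rel([.4244,-.3185,.219],Rt(0))
s=robot.get_state();print(s['force'],tcp(s)[1].as_matrix().round(3)[:,2])
E
```

```text
t 18.5 pos [ 0.4262 -0.3201  0.2191] F [-0.3 -0.1  1.7] gap 0.0395 rel [-0.18  0.16  0.01] [ 0.07 -0.01  0.74]
[-0.29799221 -0.08374646  1.72706127] [-0.001 -0.    -1.   ]
```

Contact: the force went from −2.2 to +1.7 N at the predicted height, and the tool is vertical. Releasing.

Call:
{"name": "send_rows", "arguments": {"commands": [[[0,0,0],[0,0,0]],[[0,0,0],[0,0,0]],[[0,0,0],[0,0,0]],[[0,0,0],[0,0,0]],[[0,0,0],[0,0,0]],[[0,0,0],[0,0,0]],[[0,0,0],[0,0,0]],[[0,0,0],[0,0,0]],[[0,0,0],[0,0,0]],[[0,0,0],[0,0,0]]], "jaw": 0.75}}

```text
clock: 19.33
tool_pos: [0.4264, -0.3204, 0.2188]
tcp_rot: [0.001, 0.748, -0.664, 0.0]
force: [0.1, -0.6, 0.1]
finger_gap: 0.0705
```

```bash
python3 - <<'E'
from h import *
from bench import robot
rel([.4244,-.3185,.219],Rt(0))
p,d=robot.read_camera('wrist');cv2.imwrite('pics/w13.png',p)
E
```

```text
t 19.3333 pos [ 0.4264 -0.3204  0.2188] F [ 0.1 -0.6  0.1] gap 0.0705 rel [-0.22  0.17 -0.02] [ 0.04 -0.05  0.73]
```

View pics/w13.png

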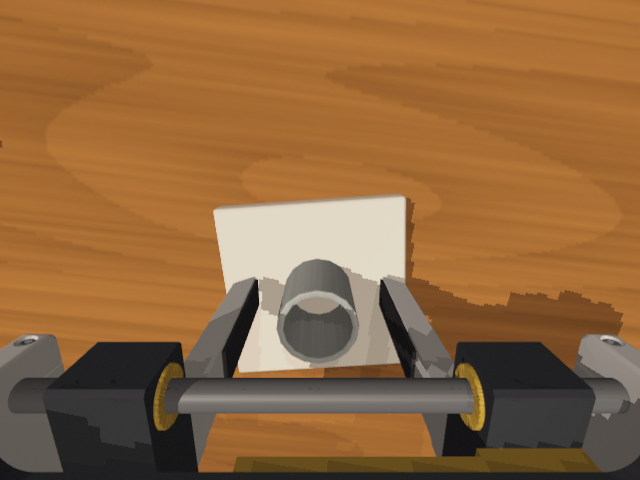

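The flask stands at (318,312) on the tile with the fingers clear of it. Withdrawing upward.

Call:
{"name": "send_rows", "arguments": {"commands": [[[0,0,-0.8],[0,0,0]],[[0,0,-1.5],[0,0,0]],[[0,0,-2],[0,0,0]],[[0,0,-2],[0,0,0]],[[0,0,-2.5],[0,0,0]],[[0,0,-2.5],[0,0,0]],[[0,2,-2],[0,0,0]],[[0,3,0],[0,0,0]],[[0,2,0],[0,0,0]],[[0,0,0],[0,0,0]]]}}

```text
clock: 20.22
tool_pos: [0.3556, -0.3284, 0.3637]
tcp_rot: [0.001, 0.749, -0.662, 0.002]
force: [0.9, -0.2, -0.2]
finger_gap: 0.0708
```

```bash
python3 - <<'E'
from tilt import *
s=robot.get_state();print(s['clock'],s['force'])
m=robot.camera_model('wrist');p,d=robot.read_camera('wrist');cv2.imwrite('pics/w14.png',p)
C=cloud(m,d)
f=(d>0)&(np.hypot(C[...,0]-.423,C[...,1]+.3185)<.035)&(C[...,2]>.05)&(C[...,2]<.065)
q=C[f];print(np.median(q[:,2]),q.min(0),q.max(0)); print(cv2.minEnclosingCircle((q[:,:2]*1000).astype(np.float32)))
w=(p.min(2)>170)&(abs(C[...,2]-.012)<.005)&(abs(C[...,0]-.423)<.09)&(abs(C[...,1]+.318)<.09)
r=cv2.minAreaRect((C[w][:,:2]*1000).astype(np.float32));print('tile',r)
mt=robot.camera_model('top');p,d=robot.read_camera('top');cv2.imwrite('pics/t14.png',p)
C=cloud(mt,d)
for u,v in ((150,270),(200,265),(250,270),(290,265)):
    P=C[v,u]-hinge;print(u,v,P@bx,P[2],p[v,u])
B=tobin(C,.55);ok=(d>0)&(abs(B[...,0])<.006)&(abs(B[...,2])<.008)&(abs(B[...,1])<.13)
D=C[ok]-hinge;print(ok.sum(),'tilt',np.median(np.arctan2(-(D@bx),D[:,2]))+.033, 'r',np.median(np.hypot(D@bx,D[:,2])))
E
```

```text
20.2167 [ 0.88133012 -0.21515827 -0.2399633 ]
0.056480521429215225 [ 0.40451857 -0.34016461  0.05022533] [ 0.44357663 -0.30110121  0.05885628]
((424.0321044921875, -320.4554443359375), 19.928064346313477)
tile ((422.22222900390625, -319.2922058105469), (109.14112091064453, 109.16417694091797), 10.741010665893555)
150 270 -0.0468884771408124 0.09220565484896626 [106 170 219]
200 265 -0.04879723528990197 0.09630280807683977 [ 93 154 205]
250 270 -0.06779352661724262 0.12759661487426555 [101 165 223]
290 265 -0.06739177630324662 0.12539955247949697 [107 172 224]
1178 tilt 0.5409797676945635 r 0.1488501978180923
```

View pics/w14.png

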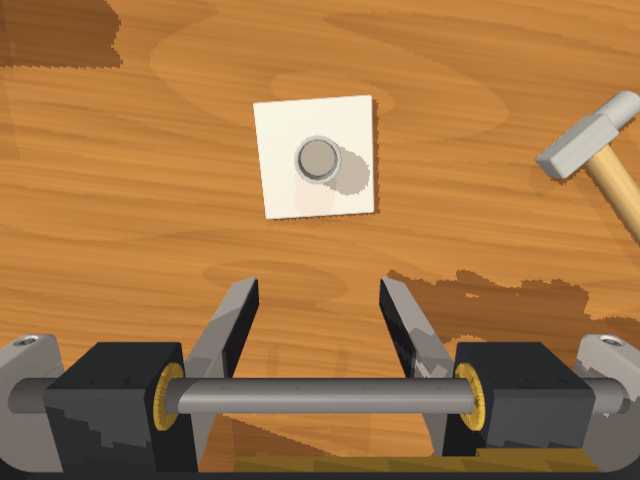

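View pics/t14.png

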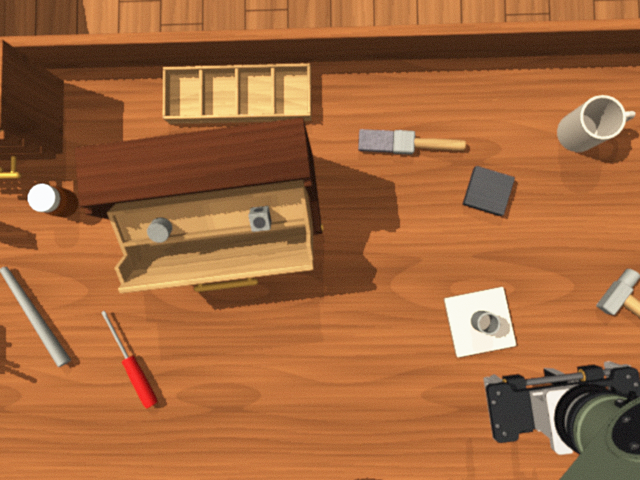

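The flask stands upright at (317,160), about 2 mm from the tile's centre. The bin is still tilted, with the slug and cube in place. Handing in.

```bash
python3 - <<'E'
from bench import robot
print(robot.sign_off())
E
```

```text
the job is handed in; nothing more can be done
None
```

The casting flask now stands upright near the middle of the soldering tile, and the bin is still tilted forward. I handed the job in at about 20 s of the 61 s allowed.

**What I did:** I put the shut fingers into the trough and drew the bin's front panel forward to its stop. I gripped the flask from the middle of the row along its tilted axis, lifted it out and turned it upright. I set it on the tile until the force showed contact, then released it and withdrew upward.

**Last checks:**
- **Flask height:** the rim is at 56.5 mm above the table, against 57 expected for a flask standing on the tile.
- **Flask position:** its centre measures (424.0, −320.5) mm and the tile's (422.2, −319.3) mm, so it is about 2 mm off centre.
- **Bin:** the last top-camera reading put the tilt at about 0.54 rad. The wrist camera read 0.55–0.56 rad while I pressed at the stop with 11 N. The two differ by 0.01–0.02 rad, which is about what the camera calibration allows.
- **Other parts:** the slug and the cube are still on the bin's ledge, and nothing else appears to have moved.
- **Gripper:** it is clear of everything, with the wrist force under 1 N. The highest force reported at the end of any move was about 12 N.

The tilt took four pulls because small commanded shifts and turns were only partly carried out. No final check failed.

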